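# Square a carton into the measuring board and bring up the sliding stop

## Robot

A 6-joint arm with a two-finger parallel gripper is mounted at the origin on the work surface. World frame = base frame: x ahead of the robot, y to its left, z up, the work surface at z = 0. Lengths are in m, angles in degrees, forces in N, time in s.
With the tool pointing down it reaches from about 0.375 to 0.9 m from the base axis. Payload 3.1 kg.
Tool frame: the origin (TCP) lies at the very end of the fingers, on their centre line; the grasp point (between the pads) lies behind it (bot.grip_depth is the z of the grasp point in the tool frame, in m); z points along the fingers, y is the direction in which the jaws open and shut (so a half turn about z gives the same grasp; the last joint's range is limited). The gripper opens to 87 mm and grips with 3 to 60 N. Pads are 19 mm wide; open, the fingers measure 117 mm over their backs; the gripper's body (75 mm by 190 mm) begins 51 mm behind the grasp point.
Start: joints at [-78.581, 30.224, 82.088, -0, 67.689, -10.227], TCP at [0.231, -0.581, 0.223] pointing down, gripper open.
Joint ranges: [-176.69, 176.69], [-43.24, 126.21], [12.49, 139.97], [-82, 262], [0, 151.66], [-163.58, 163.58]. Speed limits (degrees/s): [159.86, 159.86, 180, 180, 180, 180].

## Interface

Orientations are given as a 3x3 rotation matrix whose columns are the frame's x, y, z axes.
In Python, from rig import bot, vision gives the robot as it stands. The module is installed in compiled form; this text tells all that it offers.
- The arm moves only by the shell command python3 -m jog 'ROWS'. ROWS is JSON, a list of rows, each a list of 3 entries, a list of its own where there are three numbers: the shift along the tool's x, y, z in mm, then the turn, a rotation vector about the tool's x, y, z in degrees, then the closure, from 0 (fully open) to 1 (shut). In form: [[[dx, dy, dz], [wx, wy, wz], fingers], ...]. A call has 1 to 12 rows; each row is the pose to reach, as a shift and turn from the pose commanded when the call began, along the tool's axes at that moment; what a row does not reach only later rows make up. A row lasts 1/12 s, in which the tool goes at most 41.7 mm and 7.16 degrees, less where a joint would pass 70% of its speed; a pose out of reach is approached as far as the arm can. A call with a gripper value outside its range is refused whole. The fingers move at their own pace and stop on an object; the grip force is fixed at half the most. Time passes only in rows, so rows that repeat a pose let the fingers close. It gives the time, the measured TCP pose, the force and the opening at its end, in the units of the state.
- bot.read_state(): the state, without advancing time (a new reading comes with each control period).
- vision.capture(name): name is "scene" or "side" or "wrist"; returns the picture (420x560x3 uint8, red, green, blue); there is no depth.
- vision.camera_info(name): a dict with "intrinsics" (3x3 intrinsics, pixels), "camera_from_world" (4x4, takes a point from world to camera coordinates); the wrist camera has in their place "mount" (4x4, takes a point from camera to tool coordinates, whose origin is the TCP and whose axes are the flange's). Camera axes: x right, y up, looking along -z (the intrinsics and any distortion apply to the point x, -y, -z); pixel columns grow to the right and rows downward; lengths in m; the calibration is good to about 2 mm. A picture is of the moment at which its call begins: read the wrist's pose just before it. camera_info takes no time and is no camera call.
- bot.hand_in(): hands the job in, once; it reports no verdict.
The state is a dict: "time_s": time; "joint_positions": joint angles; "qvel": joint speeds; "tau": joint torques, N m; "position": TCP position; "tcp_rot": TCP orientation; "force": force on the tool from outside, world axes, zero at the start; "moment": the same for the moment, N m; "opening": opening from 0.0 (shut) to 1.0 (fully open).
Only numpy, scipy, OpenCV 4.12 (cv2) and the standard library are available. Lean on these libraries where they do the work, as an engineer would, in place of code of your own. Each camera call takes 0.05 s, during which the arm holds its last target. There are 200 camera calls.

## Task

Get the carton ready to be measured: push it along the measuring board into the corner, long side flat against the long fence and short end flat against the short fence, and push the sliding stop along its fence until its orange face rests against the carton. Only push, with the fingers: do not lift or tip the carton, do not pinch the stop, and leave everything else on the bench where it is.

Things in the scene. Friction and masses are not known exactly. Their poses are not given: they have to be found in the camera images.
- board: The white parcel measuring board, fixed (place and yaw vary): plate 340 mm (its x) by 530 mm (its y), 12 mm thick, origin at the centre of its underside; x points away from the robot to the long fence, y to the short fence. Two aluminium fences, 20 mm thick, tops at z = 52 mm with yellow rules. Inner faces: long fence x = +135 mm, all along y; short fence y = +245 mm, from x = -170 to +135 mm.
- carton: The brown carton to measure, 100 mm (its x) by 135 mm (its y) by 70 mm high, 0.4 to 0.75 kg, loose on the board's plate; it takes about 2 to 6 N to slide it. Origin: centre of its underside. Its y is its long direction and starts within 27 degrees of the board's y. Snug in the corner its origin is at x = 85, y = 177.5, z = 12 mm in the board's frame.
- stop_face (a point): Centre of the orange face of the sliding stop, which looks along the board's +y and meets the carton. The stop is an upright plate 9 mm thick (4 mm orange facing, 5 mm aluminium behind it) standing out from the long fence: board x = 23 to 133 mm, z = 14 to 64 mm; this point is at x = 78, z = 39 mm. A black saddle, 70 mm long behind the face, top at z = 60 mm, carries it on the long fence.
- cursor (a joint): Travel of the sliding stop in m along the board's +y, from 0 to 0.42: the orange face is at y = -0.190 + this value in the board's frame, so 0.300 when it touches the snug carton. It starts between 0 and 0.055, slides with about 1.5 N of friction and stays where it is left.
- padlock: Bystander: brass padlock standing upright, 22 by 45 mm, 65 mm high, loose on the board's near left corner (near the robot, by the short fence). Origin: centre of its underside.
- lock_cylinder: Bystander: brass door-lock cylinder lying on the board's near right corner, about 30 by 62 mm, 17 mm high. Origin: under the barrel's middle.
- red_box: Bystander: red and white box 60 by 90 mm, 50 mm high, on the bench to the right of the board. Origin: centre of its underside.
- blue_box: Bystander: blue and yellow box 65 by 100 mm, 42 mm high, on the bench to the right of the board. Origin: centre of its underside.
- grease_tub: Bystander: white tub with black lid, 62 mm across, 72 mm high, on the bench to the right of the board. Origin: centre of its underside.
- box_knife: Bystander: box knife lying on the bench, 14 by 150 mm, 12 mm high, nearer the robot than the board. Origin: under the middle of its handle.

How it is judged:
By the outcome, as a careful person would: the job done as asked, in the order asked, and still so for the second after the job is handed in, with the robot touching nothing.
It also fails if it takes over 72 s, if anything falls off the work surface, if the arm or the gripper's body presses on something with over 40 N, if the wrist force passes 120 N, or if a joint passes its speed limit or range.

## Working session

There is one attempt and no reset: what is moved stays moved. The work goes in short steps, Python scripts to look and compute and a shell command to move; the robot and the scene stay as the last step left them, time stands still between calls to the robot, and variables do not carry over. Pictures are saved under pics/ and viewed, about 8 in all and at most 12, crops included, and the job is handed in when it is done.

```bash
mkdir -p pics; cat > h.py <<'E'
import numpy as np, cv2
from rig import bot, vision
def cap(name,fn=None):
    im=vision.capture(name)
    if fn: cv2.imwrite('pics/'+fn,im[:,:,::-1])
    return im
E
python3 - <<'E'
from h import *
for n in ('scene','side'):
    cap(n,n+'0.png'); i=vision.camera_info(n); print({k:np.round(v,4).tolist() if not isinstance(v,str) else v for k,v in i.items()})
s=bot.read_state(); print(s['time_s'],np.round(s['tcp_rot'],3).tolist(),s['position'],bot.grip_depth)
a=cv2.imread('pics/scene0.png')
E
```

```text
{'intrinsics': [[457.0437, 0.0, 282.5298], [0.0, 457.0437, 211.5405], [0.0, 0.0, 1.0]], 'camera_from_world': [[0.5509, 0.8345, -0.0117, -0.1217], [-0.7035, 0.4719, 0.5313, 0.3758], [0.4489, -0.2845, 0.8471, -1.248], [0.0, 0.0, 0.0, 1.0]]}
{'intrinsics': [[484.3861, 0.0, 285.9011], [0.0, 484.3861, 209.0713], [0.0, 0.0, 1.0]], 'camera_from_world': [[-0.9825, -0.1854, 0.0148, 0.4329], [0.1299, -0.6271, 0.768, -0.2029], [-0.1332, 0.7565, 0.6403, -1.0272], [0.0, 0.0, 0.0, 1.0]]}
0.1 [[0.929, 0.369, -0.0], [0.369, -0.929, 0.002], [0.0, -0.002, -1.0]] [ 0.23043069 -0.58027095  0.22169116] -0.0187
```

View pics/scene0.png

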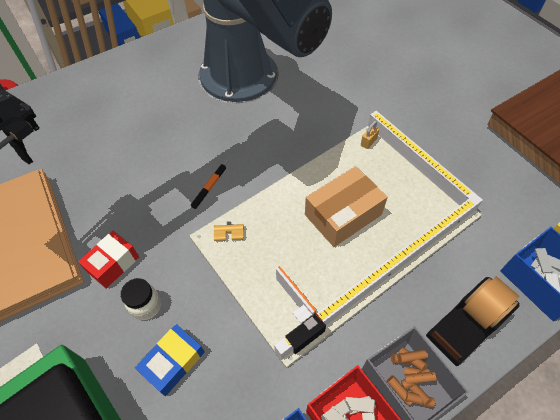

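View pics/side0.png

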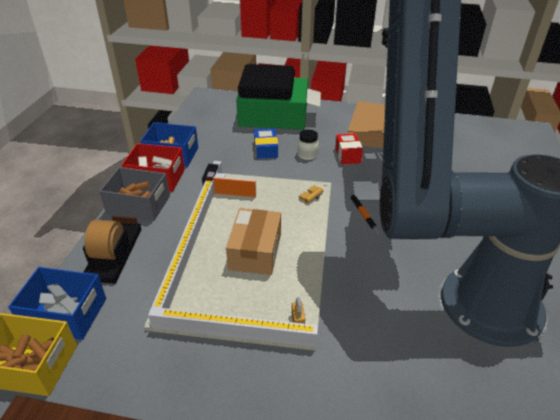

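Scene view: the carton is in the middle of the board at about (345,205), the stop is at (295,290) with its saddle at (303,333), the padlock at (370,135), the lock cylinder at (229,232), and the fence corner at (475,205). The side view agrees.

```bash
cat >> h.py <<'E'
def ray(name,uv,z):
    i=vision.camera_info(name);K=i['intrinsics'];T=np.array(i['camera_from_world']);R=T[:3,:3];c=-R.T@T[:3,3]
    uv=np.atleast_2d(uv).astype(float);p=np.c_[uv,np.ones(len(uv))]@np.linalg.inv(K).T
    d=(p*[1,-1,-1])@R
    return c+d*((z-c[2])/d[:,2])[:,None]
def proj(name,P):
    i=vision.camera_info(name);K=i['intrinsics'];T=np.array(i['camera_from_world'])
    q=(np.atleast_2d(P)@T[:3,:3].T+T[:3,3])*[1,-1,-1];q=q@np.array(K).T;return q[:,:2]/q[:,2:]
def mask(im,lo,hi):
    return cv2.inRange(cv2.cvtColor(im,cv2.COLOR_RGB2HSV),lo,hi)
E
python3 - <<'E'
from h import *
for n in ('scene','side'):
    im=cv2.imread(f'pics/{n}0.png')[:,:,::-1].copy()
    m=mask(im,(22,150,140),(32,255,255))
    ys,xs=np.nonzero(m)
    P=ray(n,np.c_[xs,ys],0.052)[:,:2]
    # two dominant lines by RANSAC
    rng=np.random.default_rng(0)
    for k in range(2):
        best=None
        for _ in range(800):
            a,b=P[rng.choice(len(P),2,False)]
            d=b-a; L=np.hypot(*d)
            if L<.1: continue
            nn=np.array([-d[1],d[0]])/L
            inl=abs((P-a)@nn)<.004
            if best is None or inl.sum()>best.sum(): best=inl
        Q=P[best];c=Q.mean(0);v=np.linalg.svd(Q-c)[2][0]
        t=(Q-c)@v
        print(n,k,len(Q),'c',c.round(4),'ang',np.degrees(np.arctan2(v[1],v[0])).round(2),'ends',(c+v*np.percentile(t,.5)).round(4),(c+v*np.percentile(t,99.5)).round(4))
        P=P[~best]
print('plate near right',ray('scene',[192,237],.012))
a=cv2.imread('pics/scene0.png')[150:370,185:405]; b=cv2.imread('pics/side0.png')[160:330,145:335]
cv2.imwrite('pics/z.png',np.hstack([cv2.resize(a,(400,400),interpolation=2),cv2.resize(b,(400,400),interpolation=2)]))
E
```

```text
scene 0 783 c [ 0.6805 -0.0413] ang 93.79 ends [ 0.6977 -0.3019] [0.666  0.1778]
scene 1 349 c [0.5129 0.1849] ang 3.07 ends [0.3614 0.1768] [0.6447 0.192 ]
side 0 520 c [0.4993 0.1818] ang -176.52 ends [0.6434 0.1906] [0.359  0.1733]
side 1 451 c [0.6757 0.0038] ang 93.32 ends [ 0.6894 -0.2323] [0.6657 0.1767]
plate near right [[ 0.39078279 -0.34118225  0.012     ]]
```

View pics/z.png

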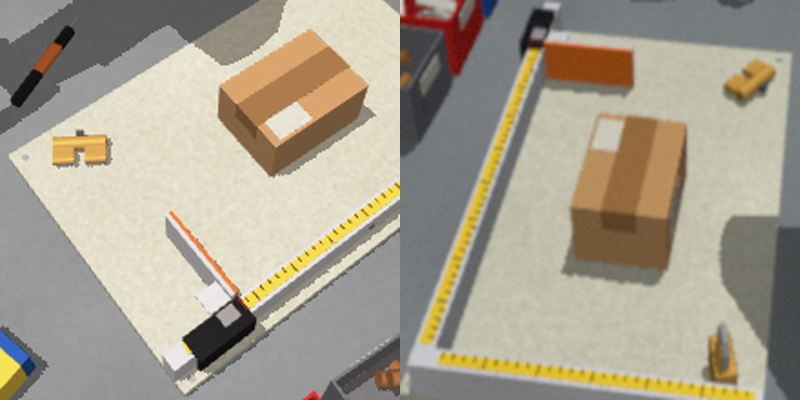

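The crop shows the carton's top corners clearly in both views. I'll cast the corners and plate points from both cameras and compare them.

```bash
python3 - <<'E'
from h import *
sc=np.array([[219,87],[272,139],[368,88],[309,31]])*.55+[185,150]
sd=np.array([[287,123],[197,115],[172,210],[272,232]])*[.475,.425]+[145,160]
A=ray('scene',sc,.082)[:,:2];B=ray('side',sd,.082)[:,:2]
print((A*1e3).round(),(B*1e3).round())
for C in (A,B): 
    print('ctr',C.mean(0).round(4),'long ang',[np.degrees(np.arctan2(*(C[j]-C[i])[::-1])).round(1) for i,j in((0,3),(1,2))],'len',[np.linalg.norm(C[j]-C[i]).round(3) for i,j in((0,3),(1,2),(0,1),(3,2))])
# plate corner near right, both; far-right etc.
print('NR',ray('scene',np.array([[9,156]])*.55+[185,150],.012),ray('side',np.array([[391,57]])*[.475,.425]+[145,160],.012))
# outer top corner of fence far-left side view
# stop orange face: top edge z=.064 in both
print('stop top edge scene (near end, far end)',ray('scene',np.array([[168,212],[238,293]])*.55+[185,150],.064).round(4))
print('stop top side(near, far)',ray('side',np.array([[233,50],[146,42]])*[.475,.425]+[145,160],.064).round(4))
E
```

```text
[[ 480. -114.]
 [ 567. -105.]
 [ 574.   23.]
 [ 474.   18.]] [[ 474. -113.]
 [ 574. -105.]
 [ 564.   30.]
 [ 460.   37.]]
ctr [ 0.5237 -0.0444] long ang [np.float64(92.6), np.float64(87.0)] len [np.float64(0.132), np.float64(0.129), np.float64(0.087), np.float64(0.1)]
ctr [ 0.5179 -0.0379] long ang [np.float64(95.4), np.float64(94.3)] len [np.float64(0.15), np.float64(0.135), np.float64(0.1), np.float64(0.105)]
NR [[ 0.38577676 -0.34345449  0.012     ]] [[ 0.37977429 -0.33858908  0.012     ]]
stop top edge scene (near end, far end) [[ 0.5696 -0.2411  0.064 ]
 [ 0.6818 -0.2315  0.064 ]]
stop top side(near, far) [[ 0.5662 -0.2418  0.064 ]
 [ 0.6742 -0.2342  0.064 ]]
```

The two cameras agree to about 6 mm. The board origin is near (0.536, -0.069) with yaw about 3.4°. The carton is at about (-13, 29) mm on the board and is nearly aligned. First I'll move above the carton's near side with the tool squared to the board.

```bash
python3 -m jog '[[[387,-421,0],[0,0,18.3],0],[[387,-421,0],[0,0,18.3],0],[[387,-421,0],[0,0,18.3],0],[[387,-421,0],[0,0,18.3],0],[[387,-421,0],[0,0,18.3],0],[[387,-421,0],[0,0,18.3],0],[[387,-421,0],[0,0,18.3],0],[[387,-421,0],[0,0,18.3],0],[[387,-421,0],[0,0,18.3],0],[[387,-421,0],[0,0,18.3],0],[[387,-421,0],[0,0,18.3],0],[[387,-421,0],[0,0,18.3],0]]'
cat >> h.py <<'E'
O=np.array([.536,-.069]);YAW=np.radians(3.4);RB=np.array([[np.cos(YAW),-np.sin(YAW)],[np.sin(YAW),np.cos(YAW)]])
def tob(P): return (np.atleast_2d(P)[:,:2]-O)@RB*1e3
def st():
    s=bot.read_state();R=np.array(s['tcp_rot']);print('t',round(s['time_s'],2),'board xy',tob(s['position']).round(1)[0],'z',round(s['position'][2]*1e3,1),'yaw-board',round(np.degrees(np.arctan2(R[1,0],R[0,0]))-3.4,2),'F board',(np.array(s['force'])[:2]@RB).round(1),'Fz',round(s['force'][2],1),'open',s['opening'],'zax',R[:,2].round(3))
E
python3 -c "
from h import *;st()"
```

```text
time_s: 1.1
position: [0.4093, -0.1119, 0.2225]
tcp_rot: [[0.998, 0.058, -0.0], [0.058, -0.998, 0.0], [-0.0, -0.0, -1.0]]
force: [1.3, -0.3, -0.1]
opening: 0.999
t 1.1 board xy [-129.   -35.3] z 222.5 yaw-board -0.08 F board [ 1.3 -0.4] Fz -0.1 open 0.9987014327255862 zax [-0.  0. -1.]
```

```bash
python3 -m jog '[[[29,-64,0],[0,0,0],0],[[29,-64,0],[0,0,0],0],[[29,-64,40],[0,0,0],0],[[29,-64,80],[0,0,0],0],[[29,-64,120],[0,0,0],0],[[29,-64,150],[0,0,0],0],[[29,-64,170],[0,0,0],0],[[29,-64,185],[0,0,0],0],[[29,-64,190],[0,0,0],0],[[29,-64,190],[0,0,0],0],[[29,-64,190],[0,0,0],0]]' >/dev/null
python3 -c "
from h import *;st();a=cap('scene');b=cap('side');cv2.imwrite('pics/c.png',np.hstack([cv2.resize(a[100:380,180:490],(400,360)),cv2.resize(b[150:350,140:360],(400,360))])[:,:,::-1])"
```

```text
t 2.02 board xy [-99.9  26.6] z 32.7 yaw-board -0.06 F board [-0.2  0.2] Fz 0.1 open 1.0026618000689904 zax [ 0.  0. -1.]
```

View pics/c.png

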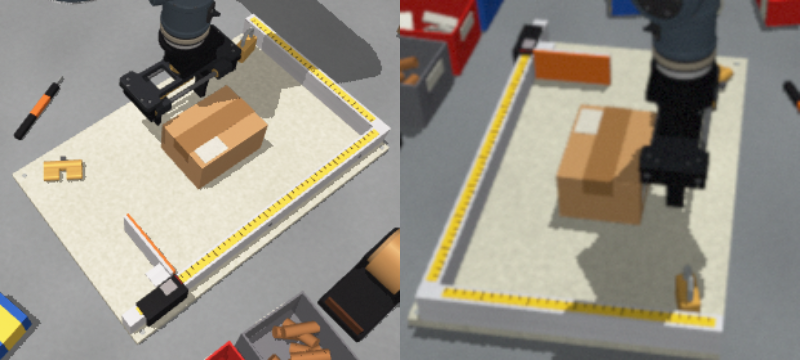

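The fingers are down on the near side of the carton, with a gap to it, and clear of the padlock. I'll push along +x.

```bash
python3 -m jog '[[[8,0,0],[0,0,0],0],[[16,0,0],[0,0,0],0],[[24,0,0],[0,0,0],0],[[32,0,0],[0,0,0],0],[[40,0,0],[0,0,0],0],[[48,0,0],[0,0,0],0],[[56,0,0],[0,0,0],0],[[64,0,0],[0,0,0],0],[[72,0,0],[0,0,0],0],[[80,0,0],[0,0,0],0],[[88,0,0],[0,0,0],0],[[96,0,0],[0,0,0],0]]' >/dev/null
python3 -c "
from h import *;st()"
python3 -m jog '[[[4,0,0],[0,0,0],0],[[8,0,0],[0,0,0],0],[[12,0,0],[0,0,0],0],[[15,0,0],[0,0,0],0],[[18,0,0],[0,0,0],0]]' >/dev/null
python3 -c "
from h import *;st();a=cap('scene');b=cap('side');cv2.imwrite('pics/d.png',np.hstack([cv2.resize(a[100:380,180:490],(400,360)),cv2.resize(b[150:350,140:360],(400,360))])[:,:,::-1])"
```

```text
t 3.12 board xy [-5.8 27.5] z 32.5 yaw-board -0.01 F board [-5.5  0.1] Fz 2.0 open 1.0003008588701534 zax [-0.005  0.001 -1.   ]
t 3.53 board xy [13.3 26.9] z 32.4 yaw-board -0.04 F board [-3.4 -0.1] Fz 2.6 open 0.9984565796904152 zax [-0.002  0.001 -1.   ]
```

View pics/d.png

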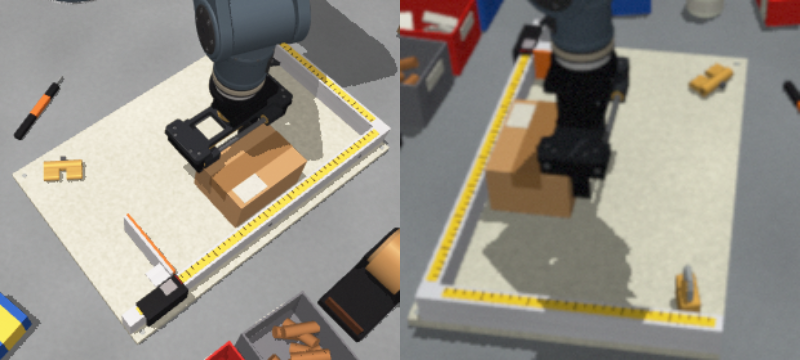

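The carton is being pushed squarely and is nearly at the long fence. The force is about 3–5 N, so it is sliding. I'll continue in small steps.

```bash
python3 -m jog '[[[2,0,0],[0,0,0],0],[[4,0,0],[0,0,0],0],[[6,0,0],[0,0,0],0],[[8,0,0],[0,0,0],0]]' >/dev/null
python3 -c "
from h import *;st()"
python3 -m jog '[[[1,0,0],[0,0,0],0],[[2,0,0],[0,0,0],0],[[3,0,0],[0,0,0],0]]' | grep force
python3 -m jog '[[[1,0,0],[0,0,0],0],[[2,0,0],[0,0,0],0]]' | grep force
python3 -c "
from h import *;st()"
```

```text
t 3.97 board xy [22.1 26.5] z 32.5 yaw-board -0.06 F board [-3.2  0.4] Fz 0.9 open 0.9978183443260451 zax [ 0.  0. -1.]
force: [-7.7, -2.8, 3.9]
force: [-10.6, -4.7, 6.3]
t 4.38 board xy [23.7 26.5] z 32.5 yaw-board -0.02 F board [-10.9  -4. ] Fz 6.3 open 0.9959822630733314 zax [-0.007  0.    -1.   ]
```

The force has risen to 11 N with the TCP at x=24, so the long side is against the fence. I'll retreat and go up.

```bash
python3 -m jog '[[[-10,0,0],[0,0,0],0],[[-40,0,0],[0,0,0],0],[[-40,0,0],[0,0,0],0.5],[[-40,0,-40],[0,0,0],0.5],[[-40,0,-80],[0,0,0],0.5],[[-40,0,-120],[0,0,0],0.5],[[-40,0,-120],[0,0,0],0.5]]' >/dev/null
python3 -c "
from h import *;st();print(bot.read_state()['joint_positions'])
a=cap('scene');b=cap('side')
cv2.imwrite('pics/e.png',np.hstack([cv2.resize(a[100:380,180:490],(400,360)),cv2.resize(b[150:350,140:360],(400,360))])[:,:,::-1])"
```

```text
t 4.97 board xy [-6.1 24.4] z 159.9 yaw-board -0.06 F board [ 1.6 -0.4] Fz -0.4 open 0.7050450145048973 zax [ 0.018 -0.005 -1.   ]
[-1.69649932e+01  2.76249128e+01  1.00091713e+02  4.06064321e-02
  5.11857409e+01  6.96682137e+01]
```

```bash
python3 -m jog '[[[0,0,0],[0,0,-7],0.5],[[15,30,0],[0,0,-14],0.5],[[40,60,0],[0,0,-21],0.5],[[70,90,0],[0,0,-28],0.5],[[96,111,0],[0,0,-35],0.5],[[96,111,0],[0,0,-42],0.5],[[96,111,0],[0,0,-49],0.5],[[96,111,0],[0,0,-56],0.5],[[96,111,0],[0,0,-63],0.5],[[96,111,0],[0,0,-70],0.5],[[96,111,0],[0,0,-77],0.5],[[96,111,0],[0,0,-84],0.5]]' >/dev/null
python3 -m jog '[[[0,0,0],[0,0,-6],0.5],[[0,0,0],[0,0,-6],0.5],[[0,0,0],[0,0,-6],0.5]]' >/dev/null
python3 -c "
from h import *;st();print(bot.read_state()['joint_positions'])"
```

```text
t 6.32 board xy [ 82.6 -84.3] z 151.0 yaw-board 89.78 F board [-0.7  0.7] Fz -0.3 open 0.5034081840220491 zax [-0.001  0.001 -1.   ]
[-2.33587342e+01  3.61735006e+01  8.33602317e+01  1.35332184e-02
  6.05608961e+01 -2.65461036e+01]
```

View pics/e.png

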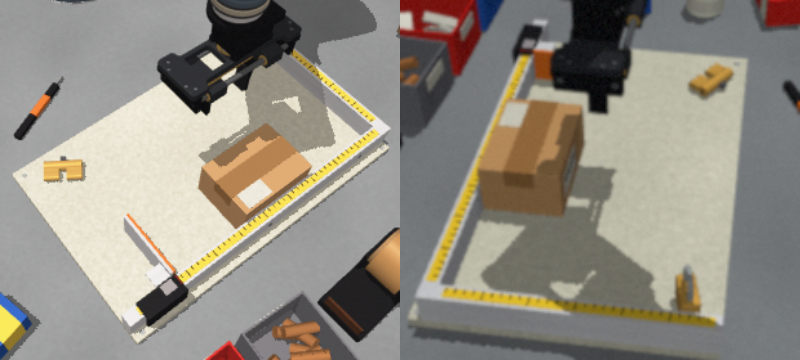

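The carton's long side is flush to the long fence in both views. I'll descend on its -y end and push along +y.

```bash
python3 -m jog '[[[0,0,40],[0,0,0],0.5],[[0,0,75],[0,0,0],0.5],[[0,0,100],[0,0,0],0.5],[[0,0,115],[0,0,0],0.5],[[0,0,118],[0,0,0],0.5],[[0,0,118],[0,0,0],0.5],[[10,0,118],[0,0,0],0.5],[[20,0,118],[0,0,0],0.5],[[28,0,118],[0,0,0],0.5],[[36,0,118],[0,0,0],0.5],[[44,0,118],[0,0,0],0.5],[[52,0,118],[0,0,0],0.5]]' >/dev/null
python3 -c "
from h import *;st()"
python3 -m jog '[[[8,0,0],[0,0,0],0.5],[[16,0,0],[0,0,0],0.5],[[24,0,0],[0,0,0],0.5],[[32,0,0],[0,0,0],0.5],[[40,0,0],[0,0,0],0.5],[[48,0,0],[0,0,0],0.5],[[56,0,0],[0,0,0],0.5],[[64,0,0],[0,0,0],0.5],[[72,0,0],[0,0,0],0.5],[[80,0,0],[0,0,0],0.5],[[88,0,0],[0,0,0],0.5],[[96,0,0],[0,0,0],0.5]]' >/dev/null
python3 -c "
from h import *;st()
a=cap('scene');b=cap('side')
cv2.imwrite('pics/f.png',np.hstack([cv2.resize(a[100:380,180:490],(400,360)),cv2.resize(b[150:350,140:360],(400,360))])[:,:,::-1])"
```

```text
t 7.32 board xy [ 83.7 -33.2] z 36.0 yaw-board 90.05 F board [-1.3 -6.4] Fz 2.7 open 0.49500146597813915 zax [ 0.002 -0.003 -1.   ]
t 8.32 board xy [83.3 62.6] z 36.0 yaw-board 90.05 F board [-1.6 -7.1] Fz 3.8 open 0.5034335140525493 zax [ 0.002 -0.003 -1.   ]
```

View pics/f.png

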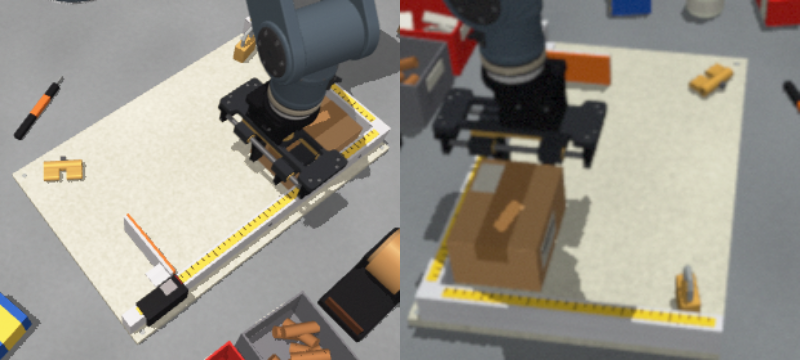

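The carton is sliding along the fence with a little gap left at the short fence. I'll continue more slowly.

```bash
python3 -m jog '[[[6,0,0],[0,0,0],0.5],[[12,0,0],[0,0,0],0.5],[[18,0,0],[0,0,0],0.5],[[22,0,0],[0,0,0],0.5],[[25,0,0],[0,0,0],0.5],[[28,0,0],[0,0,0],0.5]]' >/dev/null
python3 -c "
from h import *;st()"
python3 -m jog '[[[2,0,0],[0,0,0],0.5],[[4,0,0],[0,0,0],0.5]]' | grep force
python3 -m jog '[[[1,0,0],[0,0,0],0.5],[[2,0,0],[0,0,0],0.5]]' | grep force
python3 -m jog '[[[1,0,0],[0,0,0],0.5],[[2,0,0],[0,0,0],0.5]]' | grep force
python3 -c "
from h import *;st()"
```

```text
t 8.92 board xy [83.1 90.3] z 35.4 yaw-board 90.02 F board [-1.8 -6.2] Fz 4.6 open 0.5004569360521951 zax [ 0.001 -0.002 -1.   ]
force: [-1.3, -6.6, 4.3]
force: [-1.0, -7.0, 4.9]
force: [-1.9, -6.0, 4.8]
t 9.42 board xy [83.1 98.1] z 35.4 yaw-board 90.02 F board [-2.2 -5.9] Fz 4.8 open 0.49783322377830214 zax [ 0.    -0.002 -1.   ]
```

```bash
for i in 1 2; do python3 -m jog '[[[1,0,0],[0,0,0],0.5],[[2,0,0],[0,0,0],0.5]]' | grep force; done
python3 -c "
from h import *;st()"
```

```text
force: [-2.2, -13.8, 3.4]
force: [-1.9, -18.6, 3.5]
t 9.75 board xy [83.5 98.7] z 35.5 yaw-board 90.15 F board [ -3.  -18.5] Fz 3.5 open 0.5029551685611019 zax [ 0.001 -0.008 -1.   ]
```

Firm contact (18 N): the carton is seated at the short fence. I'll retreat up and over to behind the stop, then check.

```bash
python3 -m jog '[[[-10,0,0],[0,0,0],0.5],[[-40,0,0],[0,0,0],0.5],[[-50,0,-10],[0,0,0],0.5],[[-50,0,-50],[0,0,0],0.7],[[-50,0,-90],[0,0,0],1],[[-60,0,-120],[0,0,0],1],[[-100,-10,-120],[0,0,0],1],[[-140,-20,-120],[0,0,0],1],[[-180,-38,-120],[0,0,0],1],[[-220,-38,-120],[0,0,0],1],[[-260,-38,-120],[0,0,0],1],[[-300,-38,-120],[0,0,0],1]]' >/dev/null
python3 -m jog '[[[-34,0,0],[0,0,0],1],[[-34,0,0],[0,0,0],1],[[-34,0,0],[0,0,0],1]]' >/dev/null
python3 -c "
from h import *;st()
a=cap('scene');b=cap('side')
cv2.imwrite('pics/g.png',np.hstack([cv2.resize(a[100:380,180:490],(400,360)),cv2.resize(b[150:350,140:360],(400,360))])[:,:,::-1])
cv2.imwrite('pics/g2.png',np.hstack([cv2.resize(a[110:260,340:490],(400,400),interpolation=2),cv2.resize(b[210:340,140:270],(400,400),interpolation=2)])[:,:,::-1])"
```

```text
t 11.0 board xy [  44.5 -232.1] z 154.7 yaw-board 89.72 F board [-0. -0.] Fz 0.0 open 0.0014243257451252967 zax [ 0.001  0.001 -1.   ]
```

View pics/g2.png

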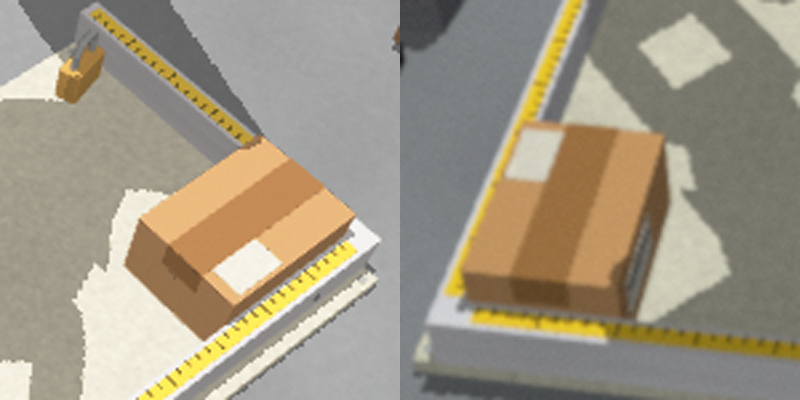

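View pics/g.png

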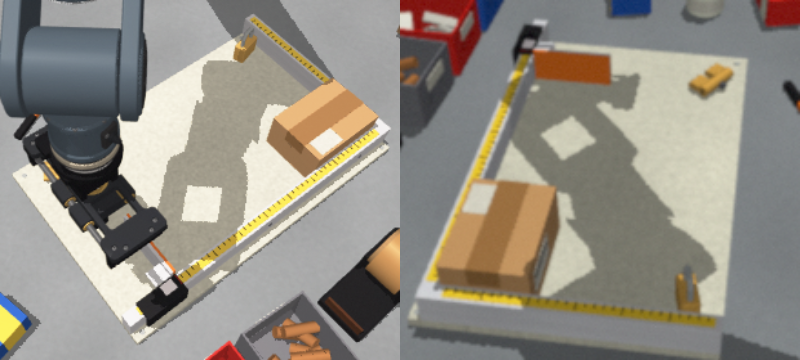

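Both views show the carton in the corner: long side along the rule, short end at the short fence. To be safe I'll press it once more lightly along +x before moving the stop, since the y push may have opened a small gap.

```bash
python3 -m jog '[[[40,-20,0],[0,0,0],1],[[80,-50,0],[0,0,0],1],[[120,-50,0],[0,0,0],1],[[160,-50,0],[0,0,0],1],[[200,-50,0],[0,0,0],1],[[240,-50,0],[0,0,0],1],[[280,-50,0],[0,0,0],1],[[320,-50,0],[0,0,0],1],[[360,-50,0],[0,0,0],1],[[395,-50,0],[0,0,0],1],[[404,-50,0],[0,0,0],1],[[404,-50,0],[0,0,0],1]]' >/dev/null
python3 -c "
from h import *;st()"
python3 -m jog '[[[0,0,40],[0,0,0],1],[[0,0,75],[0,0,0],1],[[0,0,100],[0,0,0],1],[[0,0,115],[0,0,0],1],[[0,0,120],[0,0,0],1],[[0,0,120],[0,0,0],1],[[0,5,120],[0,0,0],1],[[0,10,120],[0,0,0],1],[[0,14,120],[0,0,0],1],[[0,17,120],[0,0,0],1],[[0,19,120],[0,0,0],1]]' >/dev/null
python3 -c "
from h import *;st()"
```

```text
t 12.1 board xy [ -6.6 177.8] z 154.8 yaw-board 90.33 F board [ 0.4 -0.3] Fz -0.3 open 0.003691637131774442 zax [-0.001  0.001 -1.   ]
t 13.02 board xy [ 15.5 173.4] z 35.5 yaw-board 89.95 F board [ 0.2 -0.9] Fz -1.0 open 0.008641936599229186 zax [ 0.003 -0.    -1.   ]
```

```bash
for i in 1 2 3 4; do python3 -m jog '[[[0,1,0],[0,0,0],1],[[0,2,0],[0,0,0],1]]' | grep force; python3 -c "
from h import *;st()"; done
```

```text
force: [-0.6, -0.4, -0.4]
t 13.18 board xy [ 16.2 173.6] z 34.8 yaw-board 89.96 F board [-0.7 -0.3] Fz -0.4 open -3.4788060967791254e-05 zax [ 0. -0. -1.]
force: [-0.2, 0.3, 0.4]
t 13.35 board xy [ 17.9 173.6] z 34.5 yaw-board 89.95 F board [-0.2  0.3] Fz 0.4 open 0.003748667173211829 zax [-0.  0. -1.]
force: [-2.1, -0.9, -0.4]
t 13.52 board xy [ 19.8 173.6] z 34.4 yaw-board 89.95 F board [-2.2 -0.8] Fz -0.4 open 0.0032306243873417677 zax [-0.001  0.    -1.   ]
force: [-6.7, -1.3, 4.4]
t 13.68 board xy [ 19.7 173.6] z 34.4 yaw-board 89.97 F board [-6.8 -0.9] Fz 4.4 open 0.004739244853366454 zax [-0.005 -0.    -1.   ]
```

The force rises with no movement at x=19.7, so it's snug. Now I'll go back behind the stop and down.

```bash
python3 -m jog '[[[0,-10,0],[0,0,0],1],[[0,-20,0],[0,0,0],1],[[0,-20,-30],[0,0,0],1],[[0,-20,-70],[0,0,0],1],[[0,-20,-110],[0,0,0],1],[[0,-20,-120],[0,0,0],1],[[-40,0,-120],[0,0,0],1],[[-80,24,-120],[0,0,0],1],[[-120,24,-120],[0,0,0],1],[[-160,24,-120],[0,0,0],1],[[-200,24,-120],[0,0,0],1],[[-240,24,-120],[0,0,0],1]]' >/dev/null
python3 -m jog '[[[-40,0,0],[0,0,0],1],[[-80,0,0],[0,0,0],1],[[-120,0,0],[0,0,0],1],[[-160,0,0],[0,0,0],1],[[-164,0,0],[0,0,0],1],[[-164,0,30],[0,0,0],1],[[-164,0,70],[0,0,0],1],[[-164,0,100],[0,0,0],1],[[-164,0,115],[0,0,0],1],[[-164,0,118],[0,0,0],1],[[-164,0,118],[0,0,0],1]]' >/dev/null
python3 -c "
from h import *;st()
a=cap('scene');b=cap('side')
cv2.imwrite('pics/i.png',np.hstack([cv2.resize(a[100:380,180:490],(400,360)),cv2.resize(b[150:350,140:360],(400,360))])[:,:,::-1])"
```

```text
t 15.6 board xy [  45.  -229.2] z 34.8 yaw-board 89.95 F board [ 0.5 -0.7] Fz 0.5 open -0.0006259461890103541 zax [-0.002  0.002 -1.   ]
```

View pics/i.png

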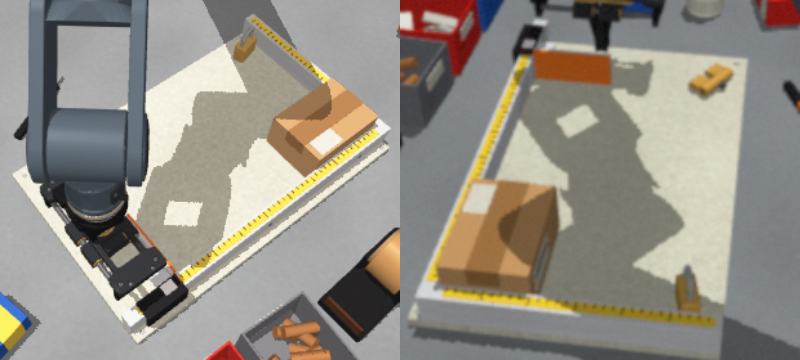

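The fingers are behind the stop plate and clear of the saddle. I'll push the stop along +y.

```bash
python3 -m jog '[[[8,0,0],[0,0,0],1],[[16,0,0],[0,0,0],1],[[22,0,0],[0,0,0],1],[[28,0,0],[0,0,0],1],[[34,0,0],[0,0,0],1],[[40,0,0],[0,0,0],1],[[48,0,0],[0,0,0],1],[[56,0,0],[0,0,0],1],[[64,0,0],[0,0,0],1],[[72,0,0],[0,0,0],1],[[80,0,0],[0,0,0],1],[[88,0,0],[0,0,0],1]]' >/dev/null
python3 -c "
from h import *;st()"
python3 -m jog '[[[9,0,0],[0,0,0],1],[[18,0,0],[0,0,0],1],[[27,0,0],[0,0,0],1],[[36,0,0],[0,0,0],1],[[45,0,0],[0,0,0],1],[[54,0,0],[0,0,0],1],[[63,0,0],[0,0,0],1],[[72,0,0],[0,0,0],1],[[81,0,0],[0,0,0],1],[[90,0,0],[0,0,0],1],[[99,0,0],[0,0,0],1],[[108,0,0],[0,0,0],1]]' >/dev/null
python3 -c "
from h import *;st()"
python3 -m jog '[[[9,0,0],[0,0,0],1],[[18,0,0],[0,0,0],1],[[27,0,0],[0,0,0],1],[[36,0,0],[0,0,0],1],[[45,0,0],[0,0,0],1],[[54,0,0],[0,0,0],1],[[62,0,0],[0,0,0],1],[[70,0,0],[0,0,0],1],[[76,0,0],[0,0,0],1],[[82,0,0],[0,0,0],1],[[87,0,0],[0,0,0],1],[[92,0,0],[0,0,0],1]]' >/dev/null
python3 -c "
from h import *;st()
b=cap('side');a=cap('scene')
cv2.imwrite('pics/j.png',np.hstack([cv2.resize(a[100:380,180:490],(400,360)),cv2.resize(b[150:350,140:360],(400,360))])[:,:,::-1])"
```

```text
t 16.7 board xy [  45.9 -141.4] z 36.6 yaw-board 89.95 F board [-0.  -1.9] Fz 1.4 open 0.004991372887717556 zax [ 0. -0. -1.]
t 17.7 board xy [ 45.6 -33.1] z 36.5 yaw-board 89.95 F board [-1.  -1.9] Fz 1.5 open 0.002758376821198726 zax [-0.001  0.    -1.   ]
t 18.7 board xy [45.9 58.4] z 36.5 yaw-board 89.95 F board [-1.2 -0.7] Fz -0.2 open 0.00783829424894538 zax [-0.  0. -1.]
```

View pics/j.png

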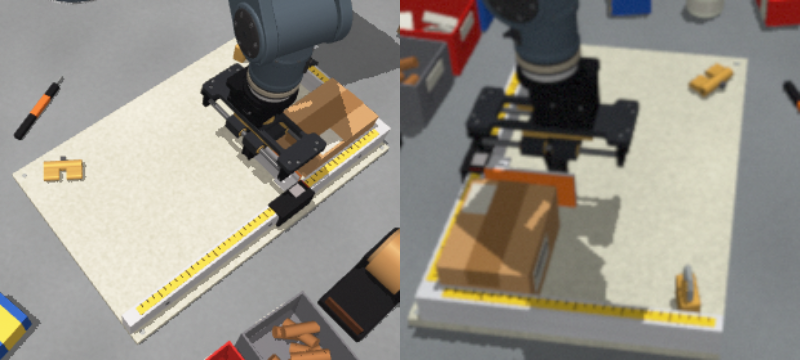

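The stop travels freely and is about 30 mm short of the carton. I'll approach slowly.

```bash
python3 -m jog '[[[4,0,0],[0,0,0],1],[[8,0,0],[0,0,0],1],[[12,0,0],[0,0,0],1],[[16,0,0],[0,0,0],1],[[19,0,0],[0,0,0],1],[[22,0,0],[0,0,0],1],[[24,0,0],[0,0,0],1],[[26,0,0],[0,0,0],1]]' >/dev/null
python3 -c "
from h import *;st()"
for i in 1 2 3 ; do python3 -m jog '[[[1,0,0],[0,0,0],1],[[2,0,0],[0,0,0],1],[[2,0,0],[0,0,0],1]]' >/dev/null; python3 -c "
from h import *;st()"; done
```

```text
t 19.47 board xy [46.5 84.1] z 36.7 yaw-board 89.95 F board [-0.  -2.4] Fz 0.2 open 0.004561719642243584 zax [ 0.001 -0.    -1.   ]
t 19.72 board xy [45.9 86.1] z 36.6 yaw-board 89.94 F board [ 0.9 -0.9] Fz 0.7 open 0.0045459657182546674 zax [-0.  0. -1.]
t 19.97 board xy [45.8 88. ] z 36.6 yaw-board 89.94 F board [ 1.2 -0.7] Fz 0.7 open 0.0088913352428964 zax [-0.  0. -1.]
t 20.22 board xy [45.8 89.7] z 36.6 yaw-board 89.98 F board [-0.4 -2.8] Fz 1.1 open 0.0037324872155937647 zax [-0.    -0.001 -1.   ]
```

```bash
for i in 1 2 3 4; do python3 -m jog '[[[1,0,0],[0,0,0],1],[[1,0,0],[0,0,0],1]]' >/dev/null; python3 -c "
from h import *;st()"; done
```

```text
t 20.38 board xy [45.8 89.7] z 36.6 yaw-board 90.01 F board [-0.  -6.4] Fz 0.9 open 0.005399861191154291 zax [-0.    -0.002 -1.   ]
t 20.55 board xy [45.9 89.7] z 36.6 yaw-board 90.05 F board [ -1.  -10.1] Fz 1.1 open 0.003792098241366776 zax [-0.    -0.003 -1.   ]
t 20.72 board xy [45.9 89.8] z 36.6 yaw-board 90.08 F board [ -1.5 -12. ] Fz 0.5 open 0.0003291461735836712 zax [-0.    -0.005 -1.   ]
t 20.88 board xy [45.9 89.8] z 36.6 yaw-board 90.11 F board [ -1.9 -15.5] Fz 1.8 open 0.0040755959103975295 zax [-0.    -0.006 -1.   ]
```

Firm contact at y=89.8 mm, as predicted, and it stays put as the force rises. I'll retreat and check.

```bash
python3 -m jog '[[[-5,0,0],[0,0,0],1],[[-25,0,0],[0,0,0],1],[[-50,0,0],[0,0,0],1],[[-60,0,-40],[0,0,0],1],[[-60,0,-80],[0,0,0],1],[[-60,0,-120],[0,0,0],1],[[-100,-20,-140],[0,0,0],1],[[-140,-40,-150],[0,0,0],1],[[-180,-60,-150],[0,0,0],1],[[-220,-80,-150],[0,0,0],1],[[-260,-80,-150],[0,0,0],1],[[-300,-80,-150],[0,0,0],1]]' >/dev/null
python3 -m jog '[[[0,0,0],[0,0,0],1],[[0,0,0],[0,0,0],1],[[0,0,0],[0,0,0],1]]' >/dev/null
python3 -c "
from h import *;st()
b=cap('side');a=cap('scene')
cv2.imwrite('pics/k.png',np.hstack([cv2.resize(a[100:280,310:490],(400,400),interpolation=2),cv2.resize(b[180:340,140:320],(400,400),interpolation=2)])[:,:,::-1])"
```

```text
t 22.13 board xy [ -34.5 -192.4] z 185.9 yaw-board 89.89 F board [-0.3  0.7] Fz 0.5 open 0.0041643314720702365 zax [-0.001  0.003 -1.   ]
```

View pics/k.png

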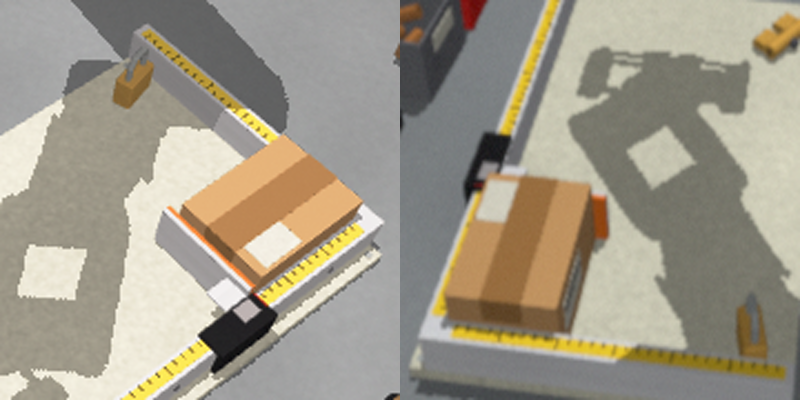

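The carton is in the corner and the orange face rests against its end. The padlock and lock cylinder haven't moved and the robot is clear, so I'm handing in.

```bash
python3 -c "
from rig import bot;print(bot.hand_in())"
```

```text
the job is handed in; nothing more can be done
None
```

The carton is in the corner of the measuring board with the stop's orange face resting against it. I handed the job in at about 22 s.

- **Carton:** I pushed it with open fingers along +x to the long fence, where the force rose to 11 N. Then I pushed it along +y to the short fence, where it rose to 18.5 N. A final light press along +x met a rising force with no movement, so it was snug.
- **Stop:** I pushed it from behind with closed fingers until it met the carton. Contact came at TCP y ≈ 89.8 mm in the board frame, about where I expected it, and stayed there as the force rose to 15 N.
- **Last look:** Both camera views show the carton flush in the corner and the orange face against its end. The padlock and lock cylinder look unmoved, and the arm touches nothing. The red and blue boxes, the grease tub and the box knife were outside that last close-up. The arm did no work near them, but I did not check them individually.

The two cameras disagreed by about 6 mm (up to about 20 mm at one carton corner) in the first position estimates. I therefore judged seating by force and contact rather than by image position, and no other check disagreed.

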